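# Lock the nozzle into the nitrogen quick coupler

## Task

A nozzle has been pushed into the nitrogen outlet's quick coupler but is not locked in yet. Pull the brass sleeve all the way back towards the grey block and let go of it there so that it snaps fully forward by its own spring; after that swing the red latch bar across behind the sleeve until it rests fully home in its catch. Do not knock over or shift the other things on the bench.

Things in the scene. Friction and masses are not known exactly. Their poses are not given: they have to be found in the camera images.
- outlet: Nitrogen outlet, fixed: aluminium base plate 240 x 210 x 12 mm (x -75 to 165, y -105 to 105 mm) with a grey block and a level quick coupler. Origin on the bench right under the coupler; x runs along the coupler from the nozzle to the block (the way the sleeve is pulled), y level across it, z up. Coupler axis at y 0, 80 mm above the bench; plug and nozzle reach x -135.
- block_top (a point): Centre of the grey block's top, 92 mm above the bench, at outlet x 105, y 0 mm. The block is 70 x 70 mm; a gauge behind it reaches x 169. Between the plate and the sleeve, and beside the sleeve, there is nothing in the fingers' way.
- catch (a point): Where the closed latch bar lies in its catch, 96 mm above the bench, at outlet x 30, y -70 mm: top of a steel post 26 x 14 mm, with an upright stop at x 15 to 23 that rises to 107 mm.
- sleeve (a joint): Slide of the brass sleeve, m: 0 = fully forward (home), grows as it is pulled back along the outlet's +x, hard stop at 0.024 (fully back). A spring drives it forward, about 5 N at home and 13 N fully back; when let go it snaps home. Nothing else holds it.
- sleeve_grip (a point): Middle of the brass sleeve's grip, on the coupler axis 80 mm above the bench, moving with the sleeve; axes as the outlet's. The grip is 44 mm in diameter and runs 25 mm either way along x; behind it, towards the block, is a flange 54 mm in diameter and 10 mm long that the fingers can pull on. To free the sleeve open the fingers wider than the flange.
- latch (a joint): Hinge of the red latch bar, rad: 0 = closed, across the coupler behind the sleeve, against the stop of its catch; grows as it swings level (anticlockwise from above) back over the grey block, up to 1.6. Stays where it is left; turning it takes about 0.25 N m (1.5 N at the knob). At angle q the bar points from the hinge along the outlet's (sin q, -cos q, 0).
- latch_hinge (a point): On the latch's vertical hinge axis (outlet x 30, y 85 mm; steel post 16 mm thick), at the height of the bar's top, 104 mm above the bench. The bar is 12 mm wide, 8 mm thick and reaches 188 mm from the hinge.
- latch_knob (a point): Centre of the top of the black knob that stands up from the latch bar 178 mm from the hinge: upright cylinder, 16 mm diameter, 30 mm high, its top 134 mm above the bench and its foot on the bar's top at 104 mm. Its yaw turns with the bar.
- spray_can: Bystander: closed can with a yellow label, 60 mm diameter, 170 mm high; origin under its centre.
- jar: Bystander: jar with a blue cap, 60 mm diameter, 70 mm high, beside the outlet's plate; origin under its centre.
- beaker: Bystander: glass beaker, 70 mm diameter, 85 mm high, in front of the nozzle; origin under its centre.
- spatula: Bystander: spatula, 170 mm long, lying on the bench; origin under its middle.
- carton: Bystander: flat white box 170 x 200 x 35 mm; origin under its centre.
- wash_red: Bystander: white wash bottle with a red cap, 68 mm diameter, 185 mm high, standing in the blue tray; origin under its centre.
- wash_yellow: Bystander: white wash bottle with a yellow cap, 68 mm diameter, 185 mm high, standing in the blue tray; origin under its centre.
- wash_white: Bystander: white wash bottle with a white cap, 68 mm diameter, 185 mm high, standing in the blue tray; origin under its centre.

How it is judged (in metres and radians):
On the way, in this order (a step that is already met when the one before it is completed fails the run):
1. the sleeve is pulled fully back (20 mm or more of its 24) (value of joint sleeve above 0.02 m), for 0.1 s.
2. let go, it springs forward (faster than 0.1 m/s) (velocity of joint sleeve below -0.1 m/s and value of joint sleeve above 0.004 m).
3. the sleeve is fully forward (within 2 mm) while the latch is still open (value of joint sleeve below 0.002 m and value of joint latch above 0.3 rad), for 0.1 s.
At the end, for the whole second after the job is handed in: The sleeve is fully forward (within 2 mm) and the latch bar rests in its catch (within 0.05 rad of closed) at rest (value of joint sleeve below 0.002 m and value of joint latch below 0.05 rad and velocity of joint latch between -0.05 and 0.05 rad/s); the robot touches nothing.
It fails at once if a bystander is shifted more than 30 mm (distance of any of spray_can, jar, beaker, spatula, carton, wash_red, wash_yellow, wash_white from where it was at the start of the episode above 0.03 m).
It fails at once if a standing bystander is tipped by more than 0.5 rad (angle between any of spray_can, jar, beaker, wash_red, wash_yellow, wash_white's own z axis and vertical above 0.5 rad).
It also fails if it takes over 54 s, if anything falls off the work surface, if the arm or the gripper's body presses on something with over 40 N, if the wrist force passes 120 N, or if a joint passes its speed limit or range.

## Robot

A 6-joint arm with a two-finger parallel gripper is mounted at the origin on the work surface. World frame = base frame: x ahead of the robot, y to its left, z up, the work surface at z = 0. Lengths are in mm, angles in rad, forces in N, time in s.
With the tool pointing down it reaches from about 300 to 850 mm from the base axis. Payload 4.2 kg.
Tool frame: the origin (TCP) lies between the finger pads; the fingertips stand r.tips_ahead ahead of it and the grasp point (between the pads) is the TCP (r.tips_ahead is the distance from the TCP to the fingertips, in mm); z points along the fingers, y is the direction in which the jaws open and shut (so a half turn about z gives the same grasp; the last joint's range is limited). The gripper opens to 91 mm and grips with 3 to 60 N. Pads are 32 mm wide; open, the fingers measure 118 mm over their backs; the gripper's body (76 mm by 178 mm) begins 60 mm behind the grasp point.
Start: joints at [1.091, 0.32, 1.565, -0, 1.257, -0.02], TCP at [255.171, 515.295, 232.976] pointing down, gripper open.
Joint ranges: [-3.11, 3.11], [-0.84, 2.01], [0.21, 2.61], [-1.34, 4.49], [0.05, 2.63], [-2.56, 2.56]. Speed limits (rad/s): [2.57, 2.57, 3.14, 3.14, 3.14, 3.14].

## Interface

Orientations are given as [roll, pitch, yaw] about the fixed x, y, z axes, in that order (R = Rz(yaw) Ry(pitch) Rx(roll)).
In Python, from cell import r, camera, recognise, trace gives the robot as it stands. The module is installed in compiled form; this text tells all that it offers.
- The arm moves only by the shell command python3 -m jog 'ROWS' [FORCE]. ROWS is JSON, a list that holds one entry, the list of rows, each a list of 7 numbers: the shift along the tool's x, y, z in mm, then the turn, a rotation vector about the tool's x, y, z in rad, then the finger opening in mm, from 0 to 91.2. In form: [[[dx, dy, dz, wx, wy, wz, grip], ...]]. A call has 1 to 20 rows; each row shifts and turns the commanded pose from where the row before left it, along the tool's axes as they then stand; what a row does not reach is not made up. A row lasts 1/10 s, in which the tool goes at most 50 mm and 8.59 degrees, less where a joint would pass 70% of its speed; a pose out of reach is approached as far as the arm can. A call with a gripper value outside its range is refused whole. The fingers move at their own pace and stop on an object; FORCE is the grip in N (left out, the last holds). Time passes only in rows, so rows that do not move let the fingers close. It gives the time, the measured TCP pose, the force and the opening at its end, in the units of the state.
- r.read_state(): the state, without advancing time (a new reading comes with each control period).
- camera(name): name is "scene" or "top"; returns a dict with "color" (480x640x3 uint8, red, green, blue), "range_z" (480x640 float32, mm along the optical axis (not along the pixel's ray), 0 where there is no reading), "intrinsics" (3x3 intrinsics, pixels), "dist" ([k1, k2, p1, p2, k3] as OpenCV has them; the pictures are not rectified), "R" (3x3) and "t" (3): a world point X has camera coordinates R X + t. Camera axes: x right, y down, z forward; pixel columns grow to the right and rows downward; lengths in mm; the calibration is good to about 2 mm. A picture is of the moment at which its call begins.
- r.close_job(): hands the job in, once; it reports no verdict.
Trained networks look in the newest picture that a camera, given by its name, has taken for a name from the list of things; names that differ only in an ending like _2 or _b are one class to them, and where a whole thing is asked for, a point or a joint stands for the part that bears it (a point fixed in the world has none). Each returns a list of dicts, best first, with "conf" (0 to 1); they miss things now and then, are a little off and sometimes report something else, mostly with a low value. They report only what shows in the picture. A call takes as long as a camera call.
- recognise(camera, target): "point" ([x, y, z] in mm, in world coordinates, good to about 4 mm: the middle of the surface that is visible of it).
- trace(camera, target): "mask" (480x640 bool, what is visible of it).
The state is a dict: "time_s": time; "qpos": joint angles; "joint_vel": joint speeds; "tau": joint torques, N m; "eef_pos": TCP position; "tool_rot": TCP orientation; "ft_force": force on the tool from outside, world axes, zero at the start; "torque": the same for the moment, N m; "opening": opening from 0.0 (shut) to 1.0 (fully open).
Only numpy, scipy, OpenCV 4.12 (cv2) and the standard library are available. Lean on these libraries where they do the work, as an engineer would, in place of code of your own. Each camera call takes 0.05 s, during which the arm holds its last target. There are 200 camera calls.

## Working session

There is one attempt and no reset: what is moved stays moved. The work goes in short steps, Python scripts to look and compute and a shell command to move; the robot and the scene stay as the last step left them, time stands still between calls to the robot, and variables do not carry over. Pictures are saved under pics/ and viewed, about 8 in all and at most 12, crops included, and the job is handed in when it is done.

```bash
mkdir -p pics; python3 - <<'E'
from cell import r,camera,recognise,trace
import cv2,numpy as np
s=r.read_state();print(s,r.tips_ahead)
for c in("scene","top"):
    d=camera(c);cv2.imwrite(f"pics/{c}0.png",d["color"][:,:,::-1]);np.savez(f"{c}0.npz",**d)
    for n in["outlet","sleeve_grip","latch_knob","latch","block_top","catch","latch_hinge","spray_can","jar","beaker","spatula","carton","wash_red","wash_yellow","wash_white"]:
        try:print(c,n,[(np.round(x["point"]).tolist(),round(x["conf"],2)) for x in recognise(c,n)[:2]])
        except Exception as e:print(c,n,e)
E
```

```text
{'time_s': 0.0, 'qpos': array([ 1.09099688e+00,  3.20269445e-01,  1.56565020e+00,  9.74884074e-07,
        1.25740179e+00, -1.99971053e-02]), 'joint_vel': array([ 8.94873832e-04, -1.09161633e-03, -9.59348596e-04, -6.32602040e-05,
        2.08909099e-03, -1.48842142e-03]), 'tau': array([-9.18880323e-04, -4.12445748e+01, -2.31980091e+01,  7.26771913e-02,
        4.55685973e-02, -1.54799482e-04]), 'eef_pos': array([254.95134567, 514.86956778, 232.14434632]), 'tool_rot': array([-3.13986424e+00, -3.54950068e-05,  2.68178998e+00]), 'ft_force': array([ 0.11005803, -0.31291071, -0.62391943]), 'torque': array([-0.02351772, -0.01344046,  0.0299756 ]), 'opening': 0.9995945222169633} 19.0
scene outlet [([539.0, -42.0, 12.0], 0.86)]
scene sleeve_grip [([570.0, -103.0, 96.0], 0.66)]
scene latch_knob [([456.0, -37.0, 101.0], 0.61)]
scene latch [([457.0, -37.0, 102.0], 0.84), ([578.0, -98.0, 104.0], 0.46)]
scene block_top [([540.0, -42.0, 12.0], 0.77)]
scene catch [([543.0, -43.0, 10.0], 0.85)]
scene latch_hinge [([456.0, -33.0, 108.0], 0.68), ([650.0, -439.0, 103.0], 0.67)]
scene spray_can [([676.0
[... 525 characters left out ...]
, ([694.0, -268.0, 45.0], 0.49)]
top latch_knob [([457.0, -43.0, 100.0], 0.55)]
top latch [([458.0, -44.0, 105.0], 0.72)]
top block_top [([527.0, -63.0, 9.0], 0.96)]
top catch [([530.0, -62.0, 12.0], 0.73)]
top latch_hinge [([457.0, -47.0, 105.0], 0.65)]
top spray_can [([650.0, 255.0, 162.0], 0.62)]
top jar [([611.0, 78.0, 68.0], 0.59)]
top beaker [([693.0, -266.0, 50.0], 0.67), ([568.0, -107.0, 102.0], 0.43)]
top spatula [([699.0, 1.0, 3.0], 0.87)]
top carton [([426.0, 328.0, 36.0], 0.81), ([629.0, -445.0, 118.0], 0.69)]
top wash_red [([552.0, -446.0, 120.0], 0.68)]
top wash_yellow [([628.0, -446.0, 121.0], 0.79)]
top wash_white [([474.0, -441.0, 119.0], 0.8), ([564.0, -109.0, 99.0], 0.33)]
```

View pics/top0.png

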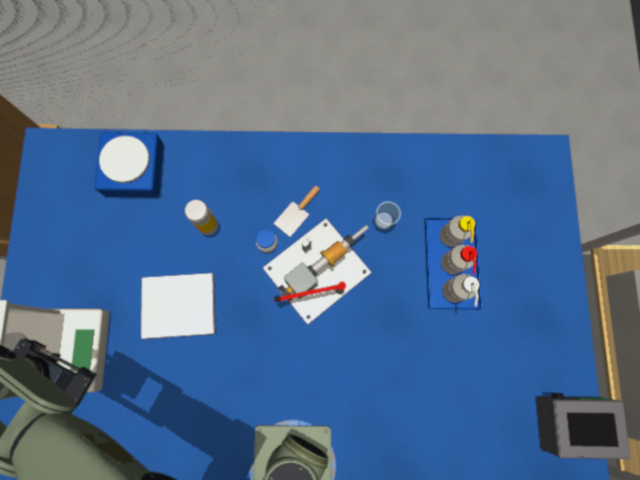

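View pics/scene0.png

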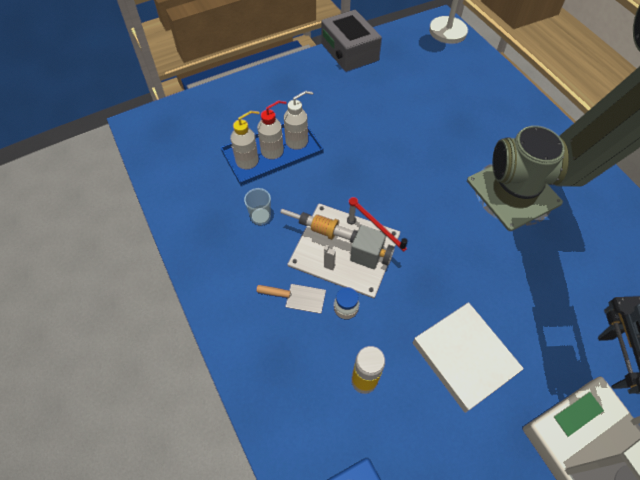

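The top view shows the nozzle at (365,230), sleeve (335,253), block (300,277), hinge (342,287), knob (280,297) and jar (266,240). The scene view agrees: sleeve (324,225), catch (330,258), knob (402,243). Next I fit the outlet pose from depth.

```bash
cat > h.py <<'E'
import numpy as np,cv2
def cloud(d):
    v,u=np.nonzero(d["range_z"]>0); z=d["range_z"][v,u]
    p=cv2.undistortPoints(np.stack([u,v],1).astype(np.float64)[:,None],np.array(d["intrinsics"],float),np.array(d["dist"],float))[:,0]
    X=(np.c_[p*z[:,None],z]-d["t"])@d["R"]
    return X,d["color"][v,u].astype(int),u,v
E
python3 - <<'E'
from h import *
for c in("scene","top"):
    d=dict(np.load(f"{c}0.npz")); X,C,u,v=cloud(d)
    near=np.hypot(X[:,0]-530,X[:,1]+50)<230
    print(c,"bench z",np.median(X[near&(C[:,2]>C[:,0]+60)][:,2]))
    m=near&(X[:,2]>7)&(X[:,2]<17)&(C.min(1)>120)
    img=np.zeros((480,640),np.uint8);img[v[m],u[m]]=255
    n,l,st,_=cv2.connectedComponentsWithStats(img);k=1+np.argmax(st[1:,4]);mm=m&(l[v,u]==k)
    P=X[mm];r=cv2.minAreaRect(P[:,:2].astype(np.float32));print("plate",r,P[:,2].mean())
    print(cv2.boxPoints(r).round(1).tolist())
    b=near&(X[:,2]>88)&(X[:,2]<97)&(np.ptp(C,axis=1)<25)
    img[:]=0;img[v[b],u[b]]=255;n,l,st,_=cv2.connectedComponentsWithStats(img);k=1+np.argmax(st[1:,4]);B=X[b&(l[v,u]==k)]
    r=cv2.minAreaRect(B[:,:2].astype(np.float32));print("block",r,B[:,2].mean())
    s=near&(C[:,0]-C[:,2]>60)&(C[:,1]-C[:,2]>25)&(X[:,2]>60)&(X[:,0]>520);S=X[s]
    print("sleeve",len(S),S.mean(0),cv2.minAreaRect(S[:,:2].astype(np.float32)),S[:,2].max())
    q=near&(C[:,0]>130)&(C[:,1]<60)&(C[:,2]<60)&(X[:,2]>90);Q=X[q];print("bar",cv2.minAreaRect(Q[:,:2].astype(np.float32)),np.median(Q[:,2]))
    k=near&(C.max(1)<60)&(X[:,2]>115);K=X[k];print("knob",len(K),K.mean(0) if len(K) else 0, K[:,2].max() if len(K) else 0)
E
```

```text
scene bench z 0.8354372188438219
plate ((564.6016235351562, -35.20448303222656), (132.23818969726562, 239.32675170898438), 39.4741325378418) 12.703449804055762
[[437.5, 15.100000381469727], [589.5999755859375, -169.60000610351562], [691.7000122070312, -85.5], [539.5999755859375, 99.19999694824219]]
block ((512.81982421875, -36.13703155517578), (71.768310546875, 125.72594451904297), 38.346134185791016) 92.43001814349894
sleeve 380 [ 577.26261553 -100.85505372   97.49130689] ((576.9605102539062, -103.82072448730469), (44.48968505859375, 61.806182861328125), 39.69759750366211) 109.57804640370549
bar ((458.4476013183594, -39.94666290283203), (17.445714950561523, 196.26516723632812), 13.746209144592285) 104.64971603264264
knob 38 [441.0781017   49.20663939 129.0966343 ] 137.0630023564193
top bench z 0.8041459171833306
plate ((490.66650390625, -99.01988220214844), (98.91205596923828, 239.94822692871094), 39.509613037109375) 12.462718157828721
[[376.20001220703125, -37.900001525878906], [528.7999877929688, -223.0], [605.2000122070312, -160.10000610351562], [452.5, 25.0]]
block ((511.6795654296875, -37.469932556152344), (69.5022201538086, 122.19725036621094), 39.1301155090332) 92.61432579129286
sleeve 319 [ 568.34791647 -108.75930753   99.62349347] ((570.9940795898438, -109.39066314697266), (47.5988655090332, 59.1911506652832), 40.80962371826172) 111.15054444144863
bar ((459.7449035644531, -48.397422790527344), (16.60237693786621, 175.98899841308594), 10.689724922180176) 104.99053722912409
knob 14 [436.13662457  44.55124528 134.94665138] 139.068923227645
```

```bash
python3 -m jog '[[[0,0,0,0,0,0.141,90],[0,0,0,0,0,0.141,90],[0,0,0,0,0,0.141,90],[-44,-10,0,0,0,0,90],[-44,-10,0,0,0,0,90],[-44,-10,0,0,0,0,90],[-44,-10,0,0,0,0,90],[-44,-10,0,0,0,0,90],[-44,-10,0,0,0,0,90],[-44,-10,0,0,0,0,90],[-44,-10,0,0,0,0,90],[-44,-10,0,0,0,0,90],[-44,-10,0,0,0,0,90],[-44,-10,0,0,0,0,90],[-44,-10,0,0,0,0,90],[-44,-10,0,0,0,0,90],[-44,-10,0,0,0,0,90],[-44,-10,0,0,0,0,90],[0,0,0,0,0,0,90],[0,0,0,0,0,0,90]]]'
cat > w.py <<'E'
from cell import r
import numpy as np
ex=np.array([-.636,.772]);ey=np.array([-.772,-.636]);o=np.array([562.7,-96.5])
def st():
    s=r.read_state();p=s["eef_pos"];d=p[:2]-o
    print("t",round(s["time_s"],2),"outlet",(d@ex).round(1),(d@ey).round(1),p[2].round(1),"rpy",s["tool_rot"].round(4),"f ex,ey,z",(s["ft_force"][:2]@ex).round(1),(s["ft_force"][:2]@ey).round(1),s["ft_force"][2].round(1),"open",round(s["opening"]*91.2,1),s["qpos"].round(2))
if __name__=="__main__":st()
E
python3 w.py
```

```text
time_s: 3.6
eef_pos: [558.3, -90.5, 232.5]
tool_rot: [-3.141, -0.001, 2.257]
ft_force: [-1.0, 0.1, -0.3]
opening: 0.986
t 3.6 outlet 7.5 -0.5 232.5 rpy [-3.1413e+00 -1.2000e-03  2.2568e+00] f ex,ey,z 0.7 0.7 -0.3 open 89.9 [-0.18  0.31  1.59  0.    1.25 -0.87]
```

```bash
python3 -m jog '[[[-11,0,0,0,0,0,90],[-10.5,0,20,0,0,0,90],[0,0,30,0,0,0,90],[0,0,30,0,0,0,90],[0,0,30,0,0,0,90],[0,0,25,0,0,0,90],[0,0,17,0,0,0,90],[0,0,0,0,0,0,90],[0,0,0,0,0,0,90]]]'; python3 w.py; python3 - <<'E'
from cell import camera
import cv2
a=camera("scene")["color"][150:300,230:450,::-1];b=camera("top")["color"][200:340,240:420,::-1]
cv2.imwrite("pics/c1.png",cv2.hconcat([cv2.resize(a,(400,300)),cv2.resize(b,(386,300))]))
E
```

```text
time_s: 4.5
eef_pos: [572.5, -105.8, 81.5]
tool_rot: [3.141, 0.0, 2.26]
ft_force: [-0.2, 1.0, -0.6]
opening: 0.99
t 4.5 outlet -13.4 -1.6 81.5 rpy [3.1411e+00 5.0000e-04 2.2601e+00] f ex,ey,z 0.9 -0.5 -0.6 open 90.3 [-0.2   0.46  1.76  0.    0.92 -0.89]
```

View pics/c1.png

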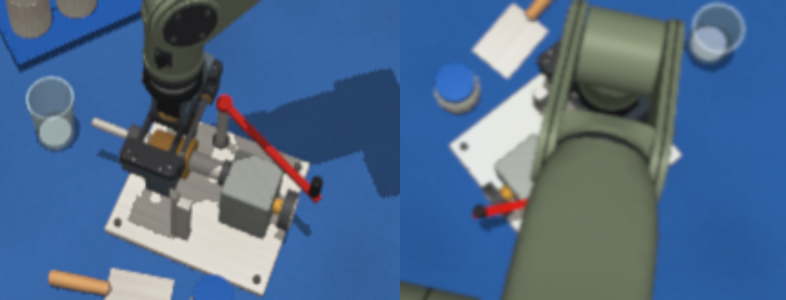

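The picture shows the fingers straddling the sleeve, with the flange just behind them at (185,160) in the left crop. Now I close.

```bash
python3 -m jog '[[[0,0,0,0,0,0,40],[0,0,0,0,0,0,40],[0,0,0,0,0,0,40],[0,0,0,0,0,0,40],[0,0,0,0,0,0,40],[0,0,0,0,0,0,40]]]' 20; python3 w.py
```

```text
time_s: 5.2
eef_pos: [570.7, -107.4, 80.8]
tool_rot: [-3.138, -0.0, 2.26]
ft_force: [-7.5, -9.7, 4.2]
opening: 0.492
t 5.2 outlet -13.5 0.8 80.8 rpy [-3.1376e+00 -5.0000e-04  2.2604e+00] f ex,ey,z -2.7 11.9 4.2 open 44.8 [-0.2   0.46  1.76 -0.    0.92 -0.89]
```

```bash
python3 -m jog '[[[0,-2.5,0,0,0,0,40],[6,0,0,0,0,0,40],[7,0,0,0,0,0,40],[7,0,0,0,0,0,40],[0,0,0,0,0,0,40],[0,0,0,0,0,0,40]]]' 20; python3 w.py
```

```text
time_s: 5.8
eef_pos: [559.5, -94.8, 80.9]
tool_rot: [3.141, 0.007, 2.26]
ft_force: [5.4, -9.0, -5.8]
opening: 0.481
t 5.8 outlet 3.3 1.3 80.9 rpy [3.1406 0.0068 2.2604] f ex,ey,z -10.4 1.5 -5.8 open 43.9 [-0.19  0.44  1.79 -0.    0.9  -0.87]
```

```bash
python3 -m jog '[[[4,0,0,0,0,0,40],[3,0,0,0,0,0,40],[3,0,0,0,0,0,40],[0,0,0,0,0,0,40],[0,0,0,0,0,0,40]]]' 20; python3 w.py;
```

```text
time_s: 6.3
eef_pos: [554.9, -89.1, 81.0]
tool_rot: [3.14, 0.012, 2.261]
ft_force: [8.0, -14.8, -9.2]
opening: 0.478
t 6.3 outlet 10.7 1.3 81.0 rpy [3.1399 0.0118 2.2614] f ex,ey,z -16.5 3.3 -9.2 open 43.5 [-0.18  0.43  1.81 -0.01  0.89 -0.86]
```

```bash
python3 -m jog '[[[3,0,0,0,0,0,40],[2,0,0,0,0,0,40],[0,0,0,0,0,0,40],[0,0,0,0,0,0,40],[0,0,0,0,0,0,40]]]' 20; python3 w.py;
```

```text
time_s: 6.8
eef_pos: [554.3, -88.2, 81.4]
tool_rot: [3.139, 0.02, 2.263]
ft_force: [13.1, -24.9, -12.2]
opening: 0.479
t 6.8 outlet 11.8 1.2 81.4 rpy [3.1388 0.0197 2.2628] f ex,ey,z -27.5 5.7 -12.2 open 43.7 [-0.17  0.43  1.82 -0.01  0.88 -0.86]
```

The force jumps to 27 N with almost no travel, so this is the hard stop. Now I release.

```bash
python3 -m jog '[[[0,0,0,0,0,0,91],[0,0,0,0,0,0,91],[0,0,0,0,0,0,91],[0,0,0,0,0,0,91],[0,0,0,0,0,0,91],[0,0,0,0,0,0,91]]]' 20; python3 w.py; python3 - <<'E'
from cell import camera
import cv2
a=camera("scene")["color"][150:300,230:450,::-1]
cv2.imwrite("pics/c2.png",cv2.resize(a,(660,450)))
E
```

```text
time_s: 7.4
eef_pos: [547.1, -80.6, 80.7]
tool_rot: [-3.141, -0.001, 2.259]
ft_force: [-0.1, 0.6, 0.0]
opening: 0.969
t 7.4 outlet 22.1 1.9 80.7 rpy [-3.1409e+00 -1.2000e-03  2.2589e+00] f ex,ey,z 0.5 -0.3 0.0 open 88.4 [-0.17  0.43  1.82  0.    0.89 -0.86]
```

View pics/c2.png

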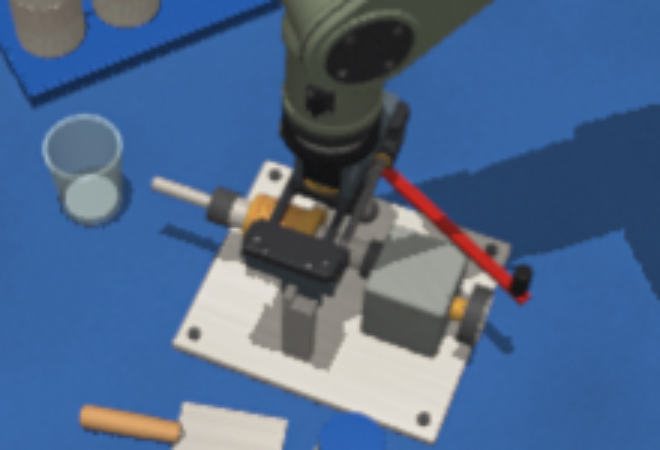

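The sleeve is forward again (gold at (285,212)) and the fingers are free. I lift, move over the knob, align the jaws with its path, and measure.

```bash
python3 -m jog '[[[0,0,-25,0,0,0,91],[0,0,-40,0,0,0,91],[0,0,-45,0,0,0,91],[0,0,0,0,0,0,91]]]'; python3 w.py; python3 - <<'E'
from cell import camera
from h import *
from w import ex,ey,o
d=camera("scene");cv2.imwrite("pics/c3.png",cv2.resize(d["color"][150:300,230:450,::-1],(660,450)))
X,C,u,v=cloud(d);O=np.c_[(X[:,:2]-o)@ex,(X[:,:2]-o)@ey,X[:,2]]
inr=(abs(O[:,0])<60)&(abs(O[:,1])<35)
s=inr&(C[:,0]-C[:,2]>60)&(C[:,1]-C[:,2]>25)&(O[:,2]>60)&(O[:,2]<112);S=O[s];print("sleeve x",np.percentile(S[:,0],[1,5,50,95,99]),len(S))
X0,C0,_,_=cloud(dict(np.load("scene0.npz")));P=np.c_[(X0[:,:2]-o)@ex,(X0[:,:2]-o)@ey,X0[:,2]]
s=(abs(P[:,0])<60)&(abs(P[:,1])<35)&(C0[:,0]-C0[:,2]>60)&(C0[:,1]-C0[:,2]>25)&(P[:,2]>60)&(P[:,2]<112);print("sleeve before",np.percentile(P[s,0],[1,5,50,95,99]),s.sum())
k=(abs(O[:,0]-189)<40)&(abs(O[:,1]-4)<40)&(C.max(1)<70)&(O[:,2]>112);print("knob",O[k].mean(0),np.ptp(O[k],axis=0),k.sum())
b=(C[:,0]>130)&(C[:,1]<60)&(C[:,2]<60)&(O[:,2]>98)&(O[:,2]<110)&(abs(O[:,0]-110)<50)&(abs(O[:,1]-40)<60)
L=np.polyfit(O[b,0],O[b,1],1);print("bar slope q",np.arctan2(1,-L[0]),"y at x=30",np.polyval(L,30))
E
```

```text
time_s: 7.85
eef_pos: [551.2, -81.4, 197.1]
tool_rot: [3.133, 0.009, 2.259]
ft_force: [0.4, 0.1, -0.6]
opening: 1.0
t 7.85 outlet 19.0 -0.7 197.1 rpy [3.1333 0.0093 2.2588] f ex,ey,z -0.1 -0.4 -0.6 open 91.2 [-0.17  0.31  1.67  0.    1.15 -0.86]
sleeve x [-44.06660913 -41.6729778  -20.67900071  12.35652018  15.01227125] 272
sleeve before [-43.33103672 -40.18340997 -12.16937168  14.01438951  15.55253871] 380
knob [179.40554233  11.9083914  263.19624527] [ 46.21545593  47.42679237 496.81973461] 63
bar slope q 1.1037944742355714 y at x=30 83.4596146122402
```

```bash
python3 -m jog '[[[42,-0.5,0,0,0,0,91],[42,-0.5,0,0,0,0.12,91],[0,0,0,0,0,0.12,91],[0,0,0,0,0,0.12,91],[0,0,0,0,0,0.11,91],[0,0,0,0,0,0,91],[0,0,0,0,0,0,91]]]'; python3 w.py
```

```text
time_s: 8.6
eef_pos: [493.1, -16.6, 190.0]
tool_rot: [-3.14, -0.001, 1.791]
ft_force: [-0.1, 0.1, -0.1]
opening: 0.996
t 8.6 outlet 106.0 3.0 190.0 rpy [-3.1396e+00 -7.0000e-04  1.7911e+00] f ex,ey,z 0.1 -0.0 -0.1 open 90.9 [-0.06  0.23  1.81  0.    1.11 -0.28]
```

```bash
python3 -m jog '[[[37,-19,0,0,0,0,80],[36.5,-19,0,0,0,0,65],[0,0,12,0,0,0,65],[0,0,12,0,0,0,65],[0,0,0,0,0,0,65],[0,0,0,0,0,0,65]]]'; python3 w.py; python3 - <<'E'
from cell import camera
import cv2
a=camera("scene")["color"][150:300,290:490,::-1];b=camera("top")["color"][220:340,220:380,::-1]
cv2.imwrite("pics/c4.png",cv2.hconcat([cv2.resize(a,(400,300)),cv2.resize(b,(400,300))]))
E
```

```text
time_s: 9.2
eef_pos: [440.7, 46.8, 166.8]
tool_rot: [-3.141, -0.0, 1.79]
ft_force: [0.1, 0.4, -1.0]
opening: 0.714
t 9.2 outlet 188.2 3.1 166.8 rpy [-3.1408e+00 -2.0000e-04  1.7896e+00] f ex,ey,z 0.3 -0.3 -1.0 open 65.2 [ 0.08  0.17  1.95  0.    1.02 -0.14]
```

View pics/c4.png

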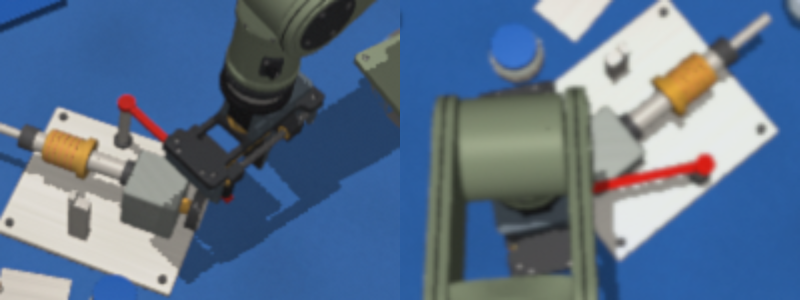

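The left crop shows the knob at about (230,183), under the gripper, and the sleeve forward at (68,150). I descend and close lightly on the knob.

```bash
python3 -m jog '[[[0,0,12,0,0,0,65],[0,0,12,0,0,0,65],[0,0,12,0,0,0,65],[0,0,0,0,0,0,65]]]' ; python3 w.py;python3 -m jog '[[[0,0,0,0,0,0,40],[0,0,0,0,0,0,30],[0,0,0,0,0,0,20],[0,0,0,0,0,0,10],[0,0,0,0,0,0,10],[0,0,0,0,0,0,10]]]' 5; python3 w.py
```

```text
time_s: 9.7
eef_pos: [440.1, 46.5, 130.1]
tool_rot: [-3.139, -0.0, 1.789]
ft_force: [0.5, 0.5, -0.1]
opening: 0.713
t 9.7 outlet 188.4 3.6 130.1 rpy [-3.1392e+00 -4.0000e-04  1.7886e+00] f ex,ey,z 0.1 -0.7 -0.1 open 65.0 [ 0.08  0.21  2.    0.    0.93 -0.14]
time_s: 10.3
eef_pos: [440.6, 46.8, 131.1]
tool_rot: [-3.141, -0.0, 1.789]
ft_force: [-2.3, -0.6, 1.6]
opening: 0.217
t 10.3 outlet 188.3 3.1 131.1 rpy [-3.1413e+00 -1.0000e-04  1.7888e+00] f ex,ey,z 1.0 2.2 1.6 open 19.8 [ 0.08  0.21  2.    0.    0.93 -0.14]
```

```bash
python3 -m jog '[[[0,0,0,0,0,0,10],[0,0,0,0,0,0,10],[-0.9,17.8,0,0,0,0.1,10],[-0.9,17.8,0,0,0,0.1,10],[-0.9,17.8,0,0,0,0.1,10],[-0.9,17.8,0,0,0,0.1,10],[-0.9,17.8,0,0,0,0.1,10],[0,0,0,0,0,0,10],[0,0,0,0,0,0,10]]]' 6; python3 w.py
```

```text
time_s: 11.2
eef_pos: [529.6, 42.8, 130.9]
tool_rot: [3.14, 0.002, 1.29]
ft_force: [-0.4, -5.1, 1.1]
opening: 0.173
t 11.2 outlet 128.6 -63.0 130.9 rpy [3.1404e+00 1.7000e-03 1.2895e+00] f ex,ey,z -3.7 3.6 1.1 open 15.7 [ 0.06  0.34  1.82 -0.    0.99  0.34]
```

```bash
python3 -m jog '[[[-2,17.8,0,0,0,0.1,10],[-1.2,17.8,0,0,0,0.1,10],[-0.9,17.8,0,0,0,0.1,10],[-0.9,17.8,0,0,0,0.1,10],[-0.9,14,0,0,0,0.08,10],[0,0,0,0,0,0,10],[0,0,0,0,0,0,10]]]' 6; python3 w.py
```

```text
time_s: 11.9
eef_pos: [601.2, 0.2, 131.0]
tool_rot: [-3.142, 0.0, 0.81]
ft_force: [-1.3, -1.9, 1.7]
opening: 0.17
t 11.9 outlet 50.2 -91.2 131.0 rpy [-3.1416e+00  1.0000e-04  8.1050e-01] f ex,ey,z -0.6 2.2 1.7 open 15.5 [-0.02  0.44  1.65 -0.    1.05  0.74]
```

```bash
python3 -m jog '[[[0,9,0,0,0,0.05,10],[0,8,0,0,0,0.045,10],[0,3,0,0,0,0.017,10],[0,2,0,0,0,0,10],[0,0,0,0,0,0,10],[0,0,0,0,0,0,10]]]' 10; python3 w.py
```

```text
time_s: 12.5
eef_pos: [614.9, -14.6, 130.9]
tool_rot: [-3.138, 0.002, 0.698]
ft_force: [-6.2, -1.0, 3.5]
opening: 0.174
t 12.5 outlet 30.1 -92.4 130.9 rpy [-3.1382e+00  2.0000e-03  6.9840e-01] f ex,ey,z 3.1 5.4 3.5 open 15.9 [-0.04  0.46  1.61  0.    1.07  0.83]
```

```bash
python3 -m jog '[[[0,2,0,0,0,0,10],[0,2,0,0,0,0,10],[0,0,0,0,0,0,10],[0,0,0,0,0,0,10]]]' 10; python3 w.py; python3 -m jog '[[[0,2,0,0,0,0,10],[0,2,0,0,0,0,10],[0,0,0,0,0,0,10],[0,0,0,0,0,0,10]]]' 10; python3 w.py
```

```text
time_s: 12.9
eef_pos: [615.1, -14.8, 130.7]
tool_rot: [-3.131, 0.003, 0.698]
ft_force: [-10.6, 5.9, 7.2]
opening: 0.17
t 12.9 outlet 29.7 -92.4 130.7 rpy [-3.1307e+00  2.9000e-03  6.9760e-01] f ex,ey,z 11.3 4.4 7.2 open 15.5 [-0.05  0.46  1.61  0.01  1.08  0.82]
time_s: 13.3
eef_pos: [615.6, -15.6, 130.6]
tool_rot: [-3.124, 0.004, 0.697]
ft_force: [-14.4, 14.2, 10.5]
opening: 0.188
t 13.3 outlet 28.8 -92.3 130.6 rpy [-3.1243  0.0037  0.6969] f ex,ey,z 20.1 2.1 10.5 open 17.2 [-0.05  0.47  1.6   0.01  1.09  0.82]
```

The force climbs with no travel, so the latch is hard on its stop. I relax, open and lift clear.

```bash
python3 -m jog '[[[0,-5,0,0,0,0,10],[0,0,0,0,0,0,50],[0,0,0,0,0,0,50],[0,0,0,0,0,0,50],[0,0,0,0,0,0,50],[0,0,-10,0,0,0,50],[0,0,-30,0,0,0,50],[0,0,-40,0,0,0,50],[0,0,-40,0,0,0,50],[-45,0,0,0,0,0,50],[-45,0,0,0,0,0,50],[-45,0,0,0,0,0,50],[-45,0,0,0,0,0,50],[-45,0,0,0,0,0,50],[0,0,0,0,0,0,50],[0,0,0,0,0,0,50]]]' 10; python3 w.py; python3 - <<'E'
from cell import camera
from h import *
from w import ex,ey,o
ims=[]
for c in("scene","top"):
    d=camera(c);ims.append(d["color"][:,:,::-1])
    X,C,u,v=cloud(d);O=np.c_[(X[:,:2]-o)@ex,(X[:,:2]-o)@ey,X[:,2]]
    b=(C[:,0]>130)&(C[:,1]<60)&(C[:,2]<60)&(O[:,2]>98)&(O[:,2]<110)&(abs(O[:,0]-30)<60)&(abs(O[:,1])<75)
    if b.sum()>10:
        L=np.polyfit(O[b,1],O[b,0],1);print(c,"bar q",-np.arctan(L[0]),"x at y=0",L[1],b.sum())
    s=(abs(O[:,0])<60)&(abs(O[:,1])<35)&(C[:,0]-C[:,2]>60)&(C[:,1]-C[:,2]>25)&(O[:,2]>60)&(O[:,2]<112);print("sleeve x",np.percentile(O[s,0],[1,5,50,95,99]),s.sum())
cv2.imwrite("pics/c5.png",cv2.hconcat([cv2.resize(ims[0][130:310,210:450],(400,300)),cv2.resize(ims[1][200:350,240:440],(400,300))]))
E
```

```text
time_s: 14.9
eef_pos: [446.4, -162.9, 252.0]
tool_rot: [3.14, -0.002, 0.695]
ft_force: [0.9, -0.5, 0.3]
opening: 0.552
t 14.9 outlet 22.7 132.0 252.0 rpy [ 3.1398e+00 -1.9000e-03  6.9460e-01] f ex,ey,z -1.0 -0.3 0.3 open 50.3 [-0.37  0.15  1.75  0.    1.24  0.5 ]
scene bar q -0.0051634127011362715 x at y=0 31.256427046387834 189
sleeve x [-43.7473609  -40.15554388 -12.28630451  13.97290989  15.88522118] 383
top bar q -0.007140930918219352 x at y=0 30.831277928578427 132
sleeve x [-44.69573053 -40.64360476 -13.88909801  13.31845519  14.07193298] 316
```

View pics/c5.png

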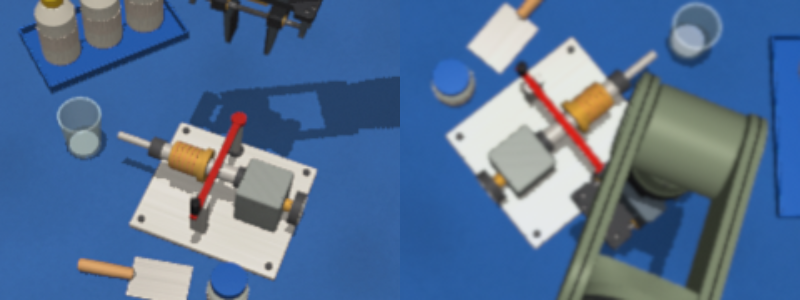

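The bar lies across the coupler behind the sleeve in its catch (knob at (195,207) in the left crop). The sleeve is home, the robot is clear, and the bystanders in these crops look where they were. I hand in.

```bash
python3 -c "
from cell import r
print(r.close_job())"
```

```text
the job is handed in; nothing more can be done
None
```

The nozzle is locked in and the job was handed in at about 15 s of the 54 s allowed; no verdict is reported.

- **Sleeve:** I pulled it back on its flange to the hard stop; the force rose to 27 N with almost no further travel. Opening the fingers past the flange let it snap forward. I could not measure its snap speed. The last pictures from both cameras put it at its starting position to within about 1 mm.
- **Latch:** I gripped the knob, swung the bar from about 1.10 rad and pressed it against the stop with about 20 N before letting go. Both cameras then read the angle as about −0.005 rad, which is closed within measuring error.
- **Surroundings:** The gripper was clear with no contact force at hand-in. The beaker, jar and spatula looked unmoved in the last picture. I did not re-measure the bystanders, and the spray can and carton were outside that picture; the arm never pressed on any of them.

No check failed or disagreed.

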